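# Load the ribbon dispenser from the reel stand

## Robot

A 6-joint arm with a two-finger parallel gripper is mounted at the origin on a cart in front of the work surface, level with it; the furniture and walls round the work are solid. World frame = base frame: x ahead of the robot, y to its left, z up, the work surface at z = 0. Lengths are in m, angles in rad, forces in N, time in s.
With the tool pointing down it reaches from about 0.4 to 0.825 m from the base axis. Payload 7 kg.
Tool frame: the origin (TCP) lies at the very end of the fingers, on their centre line; the grasp point (between the pads) lies 19 mm behind it (r.tcp_to_grasp is the distance from the TCP to the grasp point, in m); z points along the fingers, y is the line along which they close (so a half turn about z gives the same grasp; the last joint's range is limited). The gripper opens to 88 mm and grips with 3 to 60 N. Pads are 19 mm wide; open, the fingers measure 130 mm over their backs; the gripper's body (78 mm by 193 mm) begins 47 mm behind the grasp point.
Start: joints at [-1.006, 0.359, 0.012, 0, -1.224, -0.288], TCP at [0.184, -0.649, 0.227] pointing down, gripper open.
Joint ranges: [-3.07, 3.07], [-1.43, 2.12], [-1.02, 1.25], [-3.03, 1.67], [-3.05, -0], [-3.03, 3.03]. Speed limits (rad/s): [2.39, 2.39, 3.01, 3.14, 3.14, 3.14].

## Interface

Orientations are given as a unit quaternion [w, x, y, z].
In Python, from cell import r gives the robot as it stands.
- The arm moves only by the shell command python3 -m pendant 'ROWS'. ROWS is JSON, a list of rows, each an object of numbers: "dx", "dy", "dz": the shift along the world's x, y, z in cm; "ax", "ay", "az": the turn, a rotation vector about the world's x, y, z in rad; "grip": the closure, from 0 (fully open) to 1 (shut). In form: [{"dx": .., "dy": .., "dz": .., "ax": .., "ay": .., "az": .., "grip": ..}, ...]. A call has 1 to 8 rows; each row shifts and turns the commanded pose from where the row before left it; what a row does not reach is not made up. A row lasts 1/8 s, in which the tool goes at most 62.5 mm and 10.7 degrees, less where a joint would pass 70% of its speed; a pose out of reach is approached as far as the arm can. A call with a gripper value outside its range is refused whole. The fingers move at their own pace and stop on an object; the grip force is fixed at half the most. Time passes only in rows, so rows that do not move let the fingers close. It gives the time, the measured TCP pose, the force, the opening and the grip force at its end, in the units of the state.
- r.read_state(): the state, without advancing time (a new reading comes with each control period).
- r.grab_frame(name): name is "scene" or "top"; returns a dict with "color" (384x512x3 uint8, blue, green, red), "intrinsics" (3x3 intrinsics, pixels), "world_to_cam" (4x4, takes a point from world to camera coordinates). Camera axes: x right, y up, looking along -z (the intrinsics and any distortion apply to the point x, -y, -z); pixel columns grow to the right and rows downward; lengths in m; the calibration is good to about 2 mm. A picture is of the moment at which its call begins. There is no depth.
- r.close_job(): hands the job in; it is judged then, once.
The state is a dict: "time_s": time; "qpos": joint angles; "dq": joint speeds; "effort": joint torques, N m; "ee_pos": TCP position; "eef_rot": TCP orientation; "ft_force": force on the tool from outside, world axes, zero at the start; "torque": the same for the moment, N m; "grip_width": finger opening in m; "grasp_force": force on a finger pad.
Only numpy, scipy, OpenCV 4.12 (cv2) and the standard library are available. Lean on these libraries where they do the work, as an engineer would, in place of code of your own. Each camera call takes 0.05 s, during which the arm holds its last target. There are 200 camera calls.

## Task

Take the ribbon reel off the upright stand: it is held down by the lugs at the top of the spindle, so feel for the angle at which the notches in its hub let it slide up, and do not force it. Lay the reel flat on the open worktop, let go, take it again so that it can be turned up on edge, and load it into the counter dispenser, standing on its two rods between the cheeks, without dropping it. Leave the things around undisturbed.

Things in the scene. Friction and masses are not known exactly. Their poses are not given: they have to be found in the camera images.
- reel_center (a point): Centre (half-way up, on the axis) of the ribbon reel: white spool, flanges 62 mm across, 30 mm wide over the flanges, about 0.12 kg, wound with cream ribbon; grip it across the flange rims. z is the reel's axis (vertical on the stand). Its hub is open right through: a hole for the spindle and three notches 13 mm wide, out to 19 mm from the axis, at 60, 180 and 300 degrees from x about z.
- stand_top (a point): Top of the reel stand's spindle, on its vertical axis, 75.5 mm above the worktop. The stand is fixed: dark round foot 96 mm across and 16 mm high, a shoulder 32 mm across up to z = 32 mm on which the reel sits (reel centre at z = 47 mm), then the steel spindle, 12 mm thick. The reel must be raised 46 mm or more to clear it. The worktop between stand and dispenser is open up to its front edge.
- lugs (a point): On the axis, at the underside of its three lugs, 64 mm above the worktop (5 mm wide, 6 mm high, 16.5 mm from the axis, 120 degrees apart). The reel has 2 mm of play; it passes them only centred (within 2 mm) and with its notches under them within about 8 degrees. The spindle turns stiffly, so the lugs' angle is not given: at first the reel is 30 to 80 degrees short of it, anticlockwise from above.
- seat (a point): Where the reel's centre lies once loaded, 49 mm above the worktop: on edge, its axis along this frame's y (either way round), its rims on two steel rods that run along y (10 mm thick, axes 18 mm to either side of the seat in x and 18 mm above the worktop), between two cheeks with 5 mm of play on each side.
- dispenser: The fixed dispenser: dark base 70 mm wide in y, 12 mm high, from 93 mm on -x to 57 mm on +x; origin on the worktop right under the seat, same axes as the seat. The cheeks, 40 mm apart in y, are 43 mm high with tops flared outward, 36 mm wide in x (56 mm below z = 28 mm). A guide bar lies 82 mm to -x, up to z = 32 mm.
- gift_box: Flat brown card gift box, 62 x 100 x 30 mm, loose; origin under its centre. Leave it alone.
- sweet_tin: Round brown and cream tin, 65 mm in diameter, 40 mm high, loose; origin under its centre. Leave it alone.
- stamp: Wooden hand stamp, 32 x 44 mm, 65 mm high, loose; origin under its centre. Leave it alone.
Not all that is in view belongs to the job. What is shaped like the part that bears reel_center but black is not meant.

How it is judged:
By the outcome, as a careful person would: the job done as asked, in the order asked, and still so for the second after the job is handed in, with the robot touching nothing.
It also fails if it takes over 72 s, if anything falls off the work surface, if the arm or the gripper's body presses on something with over 40 N, if the wrist force passes 120 N, or if a joint passes its speed limit or range.

## Working session

There is one attempt and no reset: what is moved stays moved. The work goes in short steps, Python scripts to look and compute and a shell command to move; the robot and the scene stay as the last step left them, time stands still between calls to the robot, and variables do not carry over. Pictures are saved under pics/ and viewed, at most 10 in all, crops included, and the job is handed in when it is done.

```bash
ls; mkdir -p pics; python3 - <<'E'
from cell import r
import cv2,pickle
d={}
for n in("scene","top"):
    f=r.grab_frame(n);d[n]=f;cv2.imwrite(f"pics/{n}0.png",f["color"]);print(n,f["intrinsics"],f["world_to_cam"],[k for k in f])
pickle.dump(d,open("f0.pkl","wb"));print(r.read_state())
E
```

```text
pics
scene [[494.44389685   0.         252.54334821]
 [  0.         494.44389685 191.23750531]
 [  0.           0.           1.        ]] [[ 0.77861303 -0.62731145  0.01555965 -0.33531351]
 [ 0.27701031  0.36586037  0.88848831 -0.2565566 ]
 [-0.56305154 -0.68747839  0.45863539 -0.86633451]
 [ 0.          0.          0.          1.        ]] ['color', 'intrinsics', 'world_to_cam']
top [[456.35113173   0.         256.12639324]
 [  0.         456.35113173 192.10286815]
 [  0.           0.           1.        ]] [[ 0.003084   -0.99996807 -0.00737191  0.12168669]
 [ 0.98361143  0.00170441  0.18029324 -0.57251812]
 [-0.18027492 -0.00780712  0.98358528 -1.05160871]
 [ 0.          0.          0.          1.        ]] ['color', 'intrinsics', 'world_to_cam']
{'time_s': 0.1, 'qpos': array([-1.00593215e+00,  3.59314224e-01,  1.11578168e-02, -2.75982957e-04,
       -1.22411851e+00, -2.88075673e-01]), 'dq': array([ 0.00048914, -0.00276294,  0.0016984 ,  0.00226657,  0.00011666,
       -0.00021288]), 'effort': array([-1.82744698e-03, -5.84162915e+01,  2.93751454e+01,  7.01561227e+00,
        1.01547613e-02, -9.47402873e-05]), 'ee_pos': array([ 0.18428311, -0.64890336,  0.22572612]), 'eef_rot': array([-1.87689724e-04, -1.37906327e-01,  9.90444992e-01,  7.26747200e-04]), 'ft_force': array([ 0.02857958, -0.3704074 , -0.09803354]), 'torque': array([0.01422315, 0.02213705, 0.05583735]), 'grasp_force': 0.0, 'grip_width': 0.08767982738762632}
```

View pics/scene0.png

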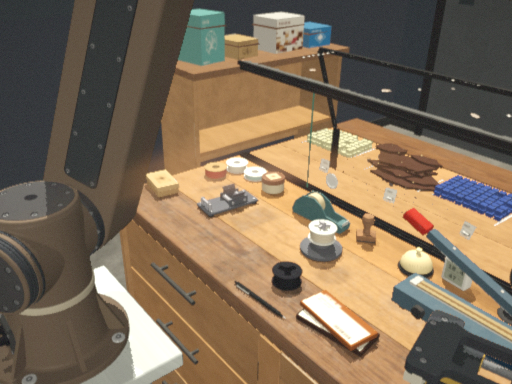

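View pics/top0.png

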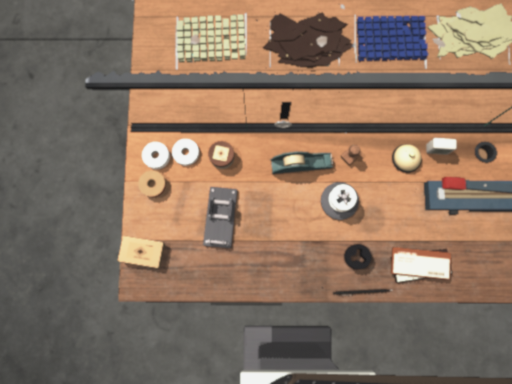

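The white reel on the dark stand is at top(342,200)/scene(322,233). The black one at top(358,257) is the decoy, and the other spools, at top(155,155), (185,152) and (152,184), aren't on a stand. The dispenser is the grey block at top(221,217). The teal tape dispenser at (302,162) has no rods or cheeks. I'll confirm with one enlarged crop.

```bash
cat > h.py <<'E'
import numpy as np,cv2
def proj(f,P):
    P=np.atleast_2d(P);c=P@f["world_to_cam"][:3,:3].T+f["world_to_cam"][:3,3]
    K=f["intrinsics"];return np.c_[K[0,0]*c[:,0]/-c[:,2]+K[0,2],K[1,1]*-c[:,1]/-c[:,2]+K[1,2]]
def back(f,uv,z):
    K=f["intrinsics"];R=f["world_to_cam"][:3,:3];t=f["world_to_cam"][:3,3]
    d=R.T@np.array([(uv[0]-K[0,2])/K[0,0],-(uv[1]-K[1,2])/K[1,1],-1.]);o=-R.T@t
    return o+d*(z-o[2])/d[2]
def crop(f,u,v,w,h,s):
    return cv2.resize(f["color"][v:v+h,u:u+w],None,fx=s,fy=s,interpolation=cv2.INTER_CUBIC)
E
python3 - <<'E'
from h import *;import pickle
d=pickle.load(open("f0.pkl","rb"));t=d["top"];s=d["scene"]
a=crop(t,312,170,60,60,5);b=crop(t,192,180,60,75,4)
c=crop(s,292,210,60,60,5);e=crop(s,190,175,75,60,4)
o=np.zeros((600,560,3),np.uint8)
for im,x,y in((a,0,0),(b,310,0),(c,0,300),(e,260+0,300)):
    hh=min(im.shape[0],600-y);ww=min(im.shape[1],560-x);o[y:y+hh,x:x+ww]=im[:hh,:ww]
cv2.imwrite("pics/c1.png",o)
print("stand",back(t,(342,200),.062),back(s,(322,224),.062),"disp",back(t,(221,217),.03),back(s,(228,200),.03))
E
```

```text
stand [ 0.55166823 -0.08207593  0.062     ] [ 0.56592056 -0.07760913  0.062     ] disp [0.51427155 0.2089934  0.03      ] [0.50089043 0.18792215 0.03      ]
```

View pics/c1.png

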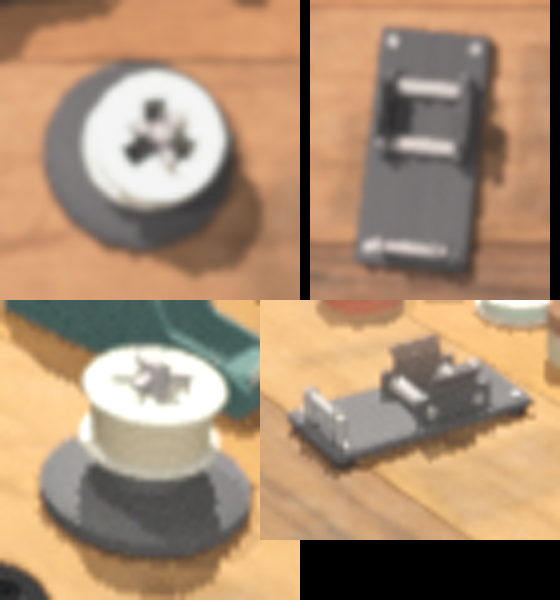

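The crop shows the white reel with three dark notches and the lugs visible between them. The dispenser has two bright rods at crop (430,87) and (428,147), cheeks on either side, and the guide bar at (415,247), which is the robot side, so its +x points away from the robot. Next I'll fit the geometry in both views.

```bash
cat >> h.py <<'E'
def hull(f,P,S=4):
    m=np.zeros((384*S,512*S),np.uint8);q=cv2.convexHull((proj(f,P)*S+S/2-.5).astype(np.float32)).round().astype(np.int32)
    cv2.fillConvexPoly(m,q,255);return cv2.resize(m,(512,384),interpolation=cv2.INTER_AREA)/255.
def cyl(x,y,z0,z1,R):
    a=np.linspace(0,2*np.pi,72,endpoint=False);c=np.c_[x+R*np.cos(a),y+R*np.sin(a)]
    return np.vstack([np.c_[c,np.full(72,z)] for z in(z0,z1)])
E
python3 - <<'E'
from h import *;import pickle
from scipy.optimize import minimize
d=pickle.load(open("f0.pkl","rb"))
roi={"top":(305,165,75,65),"scene":(285,205,70,60)}
for n,f in d.items():
    u,v,w,h=roi[n];hs=cv2.cvtColor(f["color"],cv2.COLOR_BGR2HSV)
    W=((hs[...,1]<70)&(hs[...,2]>140)).astype(float)
    W=W[v:v+h,u:u+w];W=cv2.morphologyEx(W,cv2.MORPH_CLOSE,np.ones((9,9)))
    def cost(p): return np.abs(hull(f,cyl(p[0],p[1],.032,.062,.031))[v:v+h,u:u+w]-W).sum()
    b=minimize(cost,[.557,-.08],method="Nelder-Mead",options=dict(initial_simplex=[[.557,-.08],[.565,-.08],[.557,-.072]]))
    D=((hs[...,1]<75)).astype(float)[v:v+h,u:u+w];D=cv2.morphologyEx(D,cv2.MORPH_OPEN,np.ones((3,3)))
    def cost2(p): return np.abs(np.maximum(hull(f,cyl(p[0],p[1],0,.016,.048)),hull(f,cyl(p[0],p[1],.03,.062,.031)))[v:v+h,u:u+w]-D).sum()
    c=minimize(cost2,b.x,method="Nelder-Mead",options=dict(initial_simplex=[b.x,b.x+[.008,0],b.x+[0,.008]]))
    print(n,W.sum(),b.x,b.fun,D.sum(),c.x,c.fun)
t=d["top"]
for nm,uv,z in(("rodfar",(192+120/4,180+87/4),.022),("rodnear",(221.5,180+147/4),.022),("bar",(218.25,180+247/4),.032),("c1",(192+73/4,180+27/4),.012),("c2",(192+183/4,180+40/4),.012),("c3",(192+160/4,180+270/4),.012),("c4",(192+47/4,180+262/4),.012)):
    print(nm,back(t,np.array(uv)-.4,z))
# dispenser fit, both views, base prism only + upright parts
def disp(x,y,a):
    R=np.array([[np.cos(a),-np.sin(a)],[np.sin(a),np.cos(a)]])
    def box(x0,x1,y0,y1,z0,z1):
        p=np.array([[i,j,k] for i in(x0,x1) for j in(y0,y1) for k in(z0,z1)]);p[:,:2]=p[:,:2]@R.T+[x,y];return p
    return [box(-.093,.057,-.035,.035,0,.012),box(-.028,.028,-.0225,.0225,.0,.028),box(-.018,.018,-.024,.024,.028,.043)]
roi={"top":(195,178,55,75),"scene":(185,175,85,50)}
for n,f in d.items():
    u,v,w,h=roi[n];hs=cv2.cvtColor(f["color"],cv2.COLOR_BGR2HSV)
    D=(hs[...,1]<95).astype(np.uint8)[v:v+h,u:u+w];D=cv2.morphologyEx(D,cv2.MORPH_OPEN,np.ones((3,3)))
    D=cv2.morphologyEx(D,cv2.MORPH_CLOSE,np.ones((7,7))).astype(float)
    def cost(p): return np.abs(np.maximum.reduce([hull(f,b) for b in disp(*p)])[v:v+h,u:u+w]-D).sum()
    x0=np.array([.517,.209,-.05])
    b=minimize(cost,x0,method="Nelder-Mead",options=dict(initial_simplex=[x0,x0+[.01,0,0],x0+[0,.01,0],x0+[0,0,.1]]))
    print(n,D.sum(),b.x,b.fun)
    cv2.imwrite(f"pics/m_{n}.png",D*255)
E
```

```text
scene 1020.0 [ 0.56004749 -0.08395776] 368.321568627451 2099.0 [ 0.56437217 -0.08176183] 861.4392156862746
top 806.0 [ 0.56151522 -0.08156708] 207.86274509803923 1257.0 [ 0.5598949  -0.08575669] 209.38823529411764
rodfar [0.55435221 0.20885001 0.022     ]
rodnear [0.51690295 0.20945649 0.022     ]
bar [0.4547182  0.21544028 0.032     ]
c1 [0.59416512 0.2399318  0.012     ]
c2 [0.58595632 0.17059421 0.012     ]
c3 [0.44219771 0.18321295 0.012     ]
c4 [0.44690732 0.25278229 0.012     ]
scene 1285.0 [ 0.53686893  0.21636854 -0.11776861] 368.2980392156863
top 1810.0 [ 0.53468191  0.21121634 -0.1090655 ] 91.61568627450981[ WARN:0@2.232] global loadsave.cpp:1063 imwrite_ Unsupported depth image for selected encoder is fallbacked to CV_8U.
```

```bash
python3 - <<'E'
from h import *;import pickle
d=pickle.load(open("f0.pkl","rb"))
t=d["top"];print(back(t,(342.6,197.2),.062),back(t,(339.6,200.2),.016))
def ov(n,u,v,w,h,s,x,y):
    f=d[n];im=crop(f,u,v,w,h,s)
    for z,R,c in((.062,.031,(0,0,255)),(.0,.048,(255,0,0)),(.016,.048,(255,0,0)),(.032,.031,(0,255,0))):
        q=((proj(f,cyl(x,y,z,z,R))[:72]-[u,v]+.5)*s).astype(int);cv2.polylines(im,[q],True,c,1)
    return im
x,y=.5605,-.084
cv2.imwrite("pics/o1.png",np.hstack([ov("top",315,172,50,55,8,x,y),ov("scene",297,212,50,55,8,x,y)]))
E
```

```text
[ 0.55845308 -0.08371677  0.062     ] [ 0.55877972 -0.08449254  0.016     ]
```

View pics/o1.png

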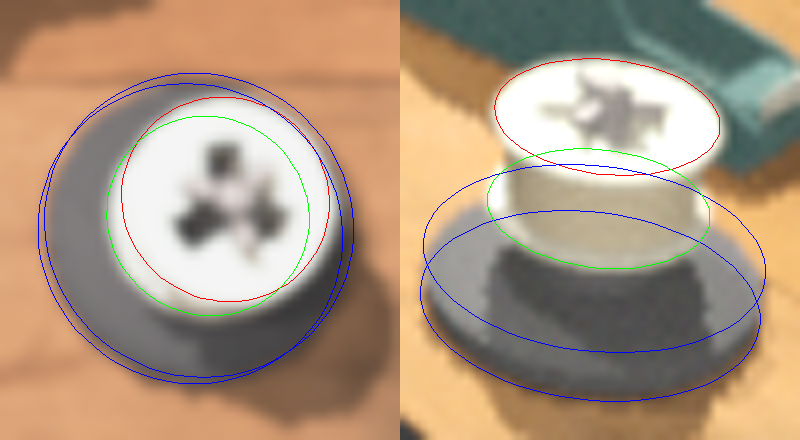

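Seat ≈ (0.5355, 0.210), with its frame turned by about −5.4°. Rod spacing, base size and guide bar all agree with the sizes given. The reel axis is at about (0.5595, −0.084). The notches are near 9° mod 120 and the lugs near 65–70°. The start orientation suits the grasp, so I'll move over now.

```bash
python3 -m pendant '[{"dx":3.4,"dy":5.1},{"dx":3.4,"dy":5.1},{"dx":3.4,"dy":5.1},{"dx":3.4,"dy":5.1},{"dx":3.4,"dy":5.1},{"dx":3.4,"dy":5.1},{"dx":3.4,"dy":5.1},{"dx":3.4,"dy":5.1}]'
python3 -m pendant '[{"dx":3.4,"dy":5.1},{"dx":3.4,"dy":5.1},{"dx":3.4,"dy":5.1},{"dx":0.1,"dy":0.4},{"dz":-3},{"dz":0}]'
```

```text
$[0]: bad value
$[0]: bad value
```

```bash
python3 -m pendant '[{"dx":3.4,"dy":5.1,"dz":0,"ax":0,"ay":0,"az":0,"grip":0},{"dx":3.4,"dy":5.1,"dz":0,"ax":0,"ay":0,"az":0,"grip":0}]'
```

```text
time_s: 0.35
ee_pos: [0.2525, -0.5461, 0.2255]
eef_rot: [-0.0, -0.137, 0.991, 0.001]
ft_force: [1.0, 0.4, -0.9]
grip_width: 0.0878
grasp_force: 0.0
```

```bash
python3 -m pendant '[{"dx":3.4,"dy":5.1,"dz":0,"ax":0,"ay":0,"az":0,"grip":0},{"dx":3.4,"dy":5.1,"dz":0,"ax":0,"ay":0,"az":0,"grip":0},{"dx":3.4,"dy":5.1,"dz":0,"ax":0,"ay":0,"az":0,"grip":0},{"dx":3.4,"dy":5.1,"dz":0,"ax":0,"ay":0,"az":0,"grip":0},{"dx":3.4,"dy":5.1,"dz":0,"ax":0,"ay":0,"az":0,"grip":0},{"dx":3.4,"dy":5.1,"dz":0,"ax":0,"ay":0,"az":0,"grip":0},{"dx":3.4,"dy":5.1,"dz":0,"ax":0,"ay":0,"az":0,"grip":0},{"dx":3.4,"dy":5.1,"dz":0,"ax":0,"ay":0,"az":0,"grip":0}]'
python3 -m pendant '[{"dx":3.4,"dy":5.1,"dz":0,"ax":0,"ay":0,"az":0,"grip":0},{"dx":0.1,"dy":0.4,"dz":-4,"ax":0,"ay":0,"az":0,"grip":0},{"dx":0,"dy":0,"dz":-4,"ax":0,"ay":0,"az":0,"grip":0},{"dx":0,"dy":0,"dz":0,"ax":0,"ay":0,"az":0,"grip":0}]'
```

```text
time_s: 1.35
ee_pos: [0.5251, -0.1373, 0.2266]
eef_rot: [0.0, -0.138, 0.99, 0.0]
ft_force: [0.8, -0.0, 0.8]
grip_width: 0.0874
grasp_force: 0.0
time_s: 1.85
ee_pos: [0.5571, -0.0843, 0.1436]
eef_rot: [-0.003, -0.138, 0.99, 0.0]
ft_force: [-0.6, 0.1, 1.2]
grip_width: 0.0876
grasp_force: 0.0
```

```bash
python3 -m pendant '[{"dx":0,"dy":0,"dz":-4,"ax":0,"ay":0,"az":0,"grip":0},{"dx":0,"dy":0,"dz":-4,"ax":0,"ay":0,"az":0,"grip":0},{"dx":0,"dy":0,"dz":-2,"ax":0,"ay":0,"az":0,"grip":0},{"dx":0,"dy":0,"dz":-1.2,"ax":0,"ay":0,"az":0,"grip":0},{"dx":0,"dy":0,"dz":0,"ax":0,"ay":0,"az":0,"grip":0},{"dx":0,"dy":0,"dz":0,"ax":0,"ay":0,"az":0,"grip":0}]'
python3 - <<'E'
from cell import r
from h import *
t=r.grab_frame("top");s=r.grab_frame("scene")
cv2.imwrite("pics/g1.png",np.hstack([crop(t,310,165,65,70,6),crop(s,290,205,65,70,6)]))
E
```

```text
time_s: 2.6
ee_pos: [0.5604, -0.0843, 0.0359]
eef_rot: [0.001, -0.138, 0.99, -0.0]
ft_force: [-0.4, -0.5, 0.6]
grip_width: 0.088
grasp_force: 0.0
```

View pics/g1.png

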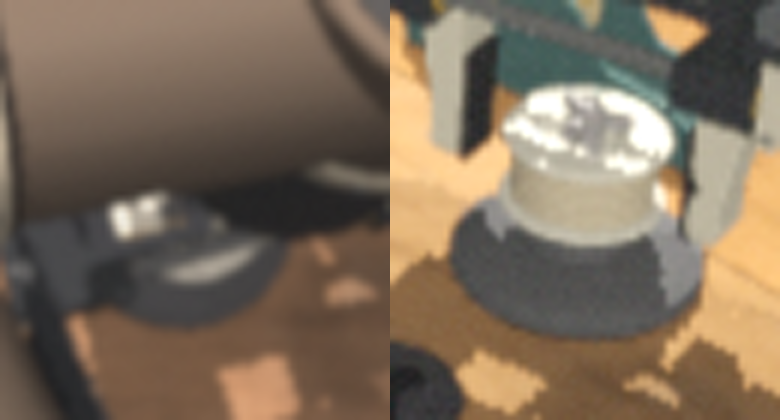

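Both fingers straddle the reel: left finger at crop (455,90), right at (715,190), reel between at (590,160). Closing.

```bash
python3 -m pendant '[{"dx":0,"dy":0,"dz":-0.1,"ax":0,"ay":0,"az":0,"grip":0.3},{"dx":0,"dy":0,"dz":0,"ax":0,"ay":0,"az":0,"grip":0.3},{"dx":0,"dy":0,"dz":0,"ax":0,"ay":0,"az":0,"grip":0.3},{"dx":0,"dy":0,"dz":0,"ax":0,"ay":0,"az":0,"grip":0.3}]';python3 -m pendant '[{"dx":0,"dy":0,"dz":0,"ax":0,"ay":0,"az":0,"grip":0.6},{"dx":0,"dy":0,"dz":0,"ax":0,"ay":0,"az":0,"grip":0.6},{"dx":0,"dy":0,"dz":0,"ax":0,"ay":0,"az":0,"grip":0.6}]'
```

```text
time_s: 3.2
ee_pos: [0.5595, -0.0844, 0.0336]
eef_rot: [0.0, -0.138, 0.99, -0.0]
ft_force: [0.2, -0.5, 0.9]
grip_width: 0.0619
grasp_force: 6.9
time_s: 3.58
ee_pos: [0.5595, -0.0844, 0.0336]
eef_rot: [0.0, -0.138, 0.99, -0.0]
ft_force: [0.2, -1.3, 1.9]
grip_width: 0.0616
grasp_force: 30.0
```

```bash
python3 -m pendant '[{"dx":0,"dy":0,"dz":0.1,"ax":0,"ay":0,"az":0,"grip":0.6},{"dx":0,"dy":0,"dz":0,"ax":0,"ay":0,"az":0,"grip":0.6}]';python3 -m pendant '[{"dx":0,"dy":0,"dz":0,"ax":0,"ay":0,"az":0.12,"grip":0.6},{"dx":0,"dy":0,"dz":0,"ax":0,"ay":0,"az":0.12,"grip":0.6},{"dx":0,"dy":0,"dz":0,"ax":0,"ay":0,"az":0.12,"grip":0.6},{"dx":0,"dy":0,"dz":0,"ax":0,"ay":0,"az":0.12,"grip":0.6},{"dx":0,"dy":0,"dz":0,"ax":0,"ay":0,"az":0.12,"grip":0.6},{"dx":0,"dy":0,"dz":0,"ax":0,"ay":0,"az":0,"grip":0.6},{"dx":0,"dy":0,"dz":0,"ax":0,"ay":0,"az":0,"grip":0.6}]'
python3 - <<'E'
from cell import r
print(r.read_state()["torque"])
E
```

```text
time_s: 3.82
ee_pos: [0.5592, -0.0842, 0.0344]
eef_rot: [-0.0, -0.138, 0.99, 0.0]
ft_force: [-0.7, 0.6, -0.8]
grip_width: 0.0613
grasp_force: 30.0
time_s: 4.7
ee_pos: [0.5594, -0.0842, 0.0345]
eef_rot: [-0.0, -0.423, 0.906, 0.0]
ft_force: [0.4, 1.1, -1.2]
grip_width: 0.0613
grasp_force: 30.0
[0.08668266 0.08673766 0.01650783]
```

```bash
python3 -m pendant '[{"dx":0,"dy":0,"dz":0,"ax":0,"ay":0,"az":0.12,"grip":0.6},{"dx":0,"dy":0,"dz":0,"ax":0,"ay":0,"az":0.12,"grip":0.6},{"dx":0,"dy":0,"dz":0.1,"ax":0,"ay":0,"az":0,"grip":0.6},{"dx":0,"dy":0,"dz":0.1,"ax":0,"ay":0,"az":0,"grip":0.6},{"dx":0,"dy":0,"dz":0,"ax":0,"ay":0,"az":0,"grip":0.6}]'
```

```text
time_s: 5.32
ee_pos: [0.5592, -0.0842, 0.0361]
eef_rot: [-0.0, -0.529, 0.849, 0.0]
ft_force: [1.7, -0.1, -8.1]
grip_width: 0.0613
grasp_force: 30.0
```

```bash
python3 -m pendant '[{"dx":0,"dy":0,"dz":-0.15,"ax":0,"ay":0,"az":0,"grip":0.6},{"dx":0,"dy":0,"dz":0,"ax":0,"ay":0,"az":0.1,"grip":0.6},{"dx":0,"dy":0,"dz":0,"ax":0,"ay":0,"az":0,"grip":0.6},{"dx":0,"dy":0,"dz":0.15,"ax":0,"ay":0,"az":0,"grip":0.6},{"dx":0,"dy":0,"dz":0,"ax":0,"ay":0,"az":0,"grip":0.6}]'
```

```text
time_s: 5.95
ee_pos: [0.5595, -0.0844, 0.0368]
eef_rot: [0.0, -0.571, 0.821, -0.0]
ft_force: [0.8, -0.8, -0.6]
grip_width: 0.0614
grasp_force: 30.0
```

```bash
python3 -m pendant '[{"dx":0,"dy":0,"dz":-0.15,"ax":0,"ay":0,"az":0,"grip":0.6},{"dx":0,"dy":0,"dz":0,"ax":0,"ay":0,"az":0.1,"grip":0.6},{"dx":0,"dy":0,"dz":0,"ax":0,"ay":0,"az":0,"grip":0.6},{"dx":0,"dy":0,"dz":0.15,"ax":0,"ay":0,"az":0,"grip":0.6},{"dx":0,"dy":0,"dz":0,"ax":0,"ay":0,"az":0,"grip":0.6}]'
```

```text
time_s: 6.58
ee_pos: [0.5596, -0.0843, 0.0367]
eef_rot: [0.0, -0.611, 0.791, -0.0]
ft_force: [0.5, 0.4, -0.8]
grip_width: 0.0615
grasp_force: 30.0
```

```bash
python3 -m pendant '[{"dx":0,"dy":0,"dz":0.15,"ax":0,"ay":0,"az":0,"grip":0.6},{"dx":0,"dy":0,"dz":0.15,"ax":0,"ay":0,"az":0,"grip":0.6},{"dx":0,"dy":0,"dz":0,"ax":0,"ay":0,"az":0,"grip":0.6}]'
```

```text
time_s: 6.95
ee_pos: [0.5596, -0.0843, 0.0397]
eef_rot: [0.0, -0.612, 0.791, -0.0]
ft_force: [0.1, -0.6, -1.2]
grip_width: 0.0613
grasp_force: 30.0
```

```bash
python3 -m pendant '[{"dx":0,"dy":0,"dz":0.4,"ax":0,"ay":0,"az":0,"grip":0.6},{"dx":0,"dy":0,"dz":0.4,"ax":0,"ay":0,"az":0,"grip":0.6},{"dx":0,"dy":0,"dz":0.4,"ax":0,"ay":0,"az":0,"grip":0.6},{"dx":0,"dy":0,"dz":0,"ax":0,"ay":0,"az":0,"grip":0.6}]'
```

```text
time_s: 7.45
ee_pos: [0.5598, -0.0842, 0.0521]
eef_rot: [0.0, -0.612, 0.791, -0.0]
ft_force: [-0.5, 0.2, -1.8]
grip_width: 0.0611
grasp_force: 30.0
```

```bash
python3 -m pendant '[{"dx":0,"dy":0,"dz":0.6,"ax":0,"ay":0,"az":0,"grip":0.6},{"dx":0,"dy":0,"dz":0.6,"ax":0,"ay":0,"az":0,"grip":0.6},{"dx":0,"dy":0,"dz":0.6,"ax":0,"ay":0,"az":0,"grip":0.6},{"dx":0,"dy":0,"dz":0.6,"ax":0,"ay":0,"az":0,"grip":0.6}]'
```

```text
time_s: 7.95
ee_pos: [0.5595, -0.0843, 0.0761]
eef_rot: [0.0, -0.612, 0.791, -0.0]
ft_force: [0.0, 0.8, -1.7]
grip_width: 0.0616
grasp_force: 30.0
```

```bash
python3 -m pendant '[{"dx":0,"dy":0,"dz":2,"ax":0,"ay":0,"az":0,"grip":0.6},{"dx":0,"dy":0,"dz":2,"ax":0,"ay":0,"az":0,"grip":0.6},{"dx":-1,"dy":2.4,"dz":0,"ax":0,"ay":0,"az":0.04,"grip":0.6},{"dx":-1,"dy":4,"dz":0,"ax":0,"ay":0,"az":0.04,"grip":0.6},{"dx":-1,"dy":4,"dz":0,"ax":0,"ay":0,"az":0.04,"grip":0.6},{"dx":-1,"dy":4,"dz":0,"ax":0,"ay":0,"az":0.04,"grip":0.6},{"dx":-1,"dy":0,"dz":-2,"ax":0,"ay":0,"az":0,"grip":0.6},{"dx":0,"dy":0,"dz":-3,"ax":0,"ay":0,"az":0,"grip":0.6}]'
python3 -m pendant '[{"dx":0,"dy":0,"dz":-3,"ax":0,"ay":0,"az":0,"grip":0.6},{"dx":0,"dy":0,"dz":-2,"ax":0,"ay":0,"az":0,"grip":0.6},{"dx":0,"dy":0,"dz":0,"ax":0,"ay":0,"az":0,"grip":0.6}]'
```

```text
time_s: 8.95
ee_pos: [0.5096, 0.0608, 0.0663]
eef_rot: [0.001, -0.674, 0.739, -0.0]
ft_force: [-0.1, 0.3, -1.7]
grip_width: 0.0612
grasp_force: 30.0
time_s: 9.32
ee_pos: [0.5085, 0.0592, 0.0146]
eef_rot: [-0.001, -0.673, 0.74, 0.0]
ft_force: [0.0, -0.6, -0.8]
grip_width: 0.0615
grasp_force: 30.0
```

```bash
python3 -m pendant '[{"dx":0,"dy":0,"dz":-0.6,"ax":0,"ay":0,"az":0,"grip":0.6},{"dx":0,"dy":0,"dz":-0.5,"ax":0,"ay":0,"az":0,"grip":0.6},{"dx":0,"dy":0,"dz":0,"ax":0,"ay":0,"az":0,"grip":0.6},{"dx":0,"dy":0,"dz":0,"ax":0,"ay":0,"az":0,"grip":0.6}]'
```

```text
time_s: 9.82
ee_pos: [0.5096, 0.0598, 0.0049]
eef_rot: [0.0, -0.673, 0.74, -0.0]
ft_force: [-0.0, -0.4, -1.6]
grip_width: 0.0613
grasp_force: 30.0
```

```bash
python3 -m pendant '[{"dx":0,"dy":0,"dz":-0.1,"ax":0,"ay":0,"az":0,"grip":0.6},{"dx":0,"dy":0,"dz":0,"ax":0,"ay":0,"az":0,"grip":0.6}]'
```

```text
time_s: 10.07
ee_pos: [0.5094, 0.0597, 0.0036]
eef_rot: [0.0, -0.673, 0.74, -0.0]
ft_force: [0.5, -0.4, -1.1]
grip_width: 0.0616
grasp_force: 30.0
```

```bash
python3 -m pendant '[{"dx":0,"dy":0,"dz":-0.1,"ax":0,"ay":0,"az":0,"grip":0.6},{"dx":0,"dy":0,"dz":0,"ax":0,"ay":0,"az":0,"grip":0.6},{"dx":0,"dy":0,"dz":0,"ax":0,"ay":0,"az":0,"grip":0.6}]'
```

```text
time_s: 10.45
ee_pos: [0.5095, 0.0597, 0.0026]
eef_rot: [-0.0, -0.673, 0.74, 0.0]
ft_force: [0.6, 0.2, -0.4]
grip_width: 0.0609
grasp_force: 30.0
```

```bash
python3 -m pendant '[{"dx":0,"dy":0,"dz":-0.05,"ax":0,"ay":0,"az":0,"grip":0.6},{"dx":0,"dy":0,"dz":0,"ax":0,"ay":0,"az":0,"grip":0.6},{"dx":0,"dy":0,"dz":0,"ax":0,"ay":0,"az":0,"grip":0.6}]'
```

```text
time_s: 10.82
ee_pos: [0.5094, 0.0597, 0.002]
eef_rot: [-0.0, -0.673, 0.74, 0.0]
ft_force: [-0.5, -0.7, -1.0]
grip_width: 0.0618
grasp_force: 30.0
```

```bash
python3 -m pendant '[{"dx":0,"dy":0,"dz":-0.05,"ax":0,"ay":0,"az":0,"grip":0.6},{"dx":0,"dy":0,"dz":0,"ax":0,"ay":0,"az":0,"grip":0.6},{"dx":0,"dy":0,"dz":0,"ax":0,"ay":0,"az":0,"grip":0.6}]'
```

```text
time_s: 11.2
ee_pos: [0.5095, 0.0597, 0.0016]
eef_rot: [0.0, -0.673, 0.74, -0.0]
ft_force: [-0.6, -1.1, 1.1]
grip_width: 0.0615
grasp_force: 30.0
```

The force has gone from −1 N to +1 N, so the reel is on the table. Releasing.

```bash
python3 -m pendant '[{"dx":0,"dy":0,"dz":0,"ax":0,"ay":0,"az":0,"grip":0.2},{"dx":0,"dy":0,"dz":0,"ax":0,"ay":0,"az":0,"grip":0},{"dx":0,"dy":0,"dz":0,"ax":0,"ay":0,"az":0,"grip":0},{"dx":0,"dy":0,"dz":0,"ax":0,"ay":0,"az":0,"grip":0},{"dx":0,"dy":0,"dz":2,"ax":0,"ay":0,"az":0,"grip":0},{"dx":0,"dy":0,"dz":5,"ax":0,"ay":0,"az":0,"grip":0},{"dx":0,"dy":0,"dz":4,"ax":0,"ay":0,"az":0,"grip":0},{"dx":0,"dy":0,"dz":0,"ax":0,"ay":0,"az":0,"grip":0}]'
python3 -m pendant '[{"dx":0,"dy":0,"dz":0,"ax":-0.145,"ay":0.014,"az":0,"grip":0},{"dx":0,"dy":0,"dz":0,"ax":-0.145,"ay":0.014,"az":0,"grip":0},{"dx":0,"dy":0,"dz":0,"ax":-0.145,"ay":0.014,"az":0,"grip":0},{"dx":0,"dy":0,"dz":0,"ax":-0.145,"ay":0.014,"az":0,"grip":0},{"dx":0,"dy":0,"dz":0,"ax":-0.147,"ay":0.014,"az":0,"grip":0},{"dx":0,"dy":0,"dz":0,"ax":0,"ay":0,"az":0,"grip":0},{"dx":0,"dy":0,"dz":0,"ax":0,"ay":0,"az":0,"grip":0}]'
python3 - <<'E'
from cell import r
from h import *
t=r.grab_frame("top");s=r.grab_frame("scene")
cv2.imwrite("pics/r1.png",np.hstack([crop(t,235,165,80,80,5),crop(s,220,170,80,80,5)]))
from scipy.spatial.transform import Rotation as R
st=r.read_state();print(st["ee_pos"],st["qpos"],R.from_quat(st["eef_rot"],scalar_first=True).as_matrix().round(3))
for n,f in(("t",t),("s",s)): print(n,proj(f,[[.5095,.0597,.015]]))
E
```

```text
time_s: 12.2
ee_pos: [0.5115, 0.0606, 0.1149]
eef_rot: [0.003, -0.673, 0.739, -0.001]
ft_force: [-0.5, -0.7, -0.9]
grip_width: 0.0875
grasp_force: 0.0
time_s: 13.08
ee_pos: [0.509, 0.0596, 0.1108]
eef_rot: [-0.265, -0.629, 0.691, -0.239]
ft_force: [-0.7, -0.2, 0.4]
grip_width: 0.0876
grasp_force: 0.0
[0.50931204 0.05928889 0.11180043] [ 0.80944556  0.464094   -0.52968071  0.4517794  -1.22432399 -1.20335137] [[-0.07  -0.995 -0.064]
 [-0.743  0.095 -0.663]
 [ 0.666  0.001 -0.746]]
t [[281.76924357 219.81197529]]
s [[262.60932176 224.65537443]]
```

View pics/r1.png

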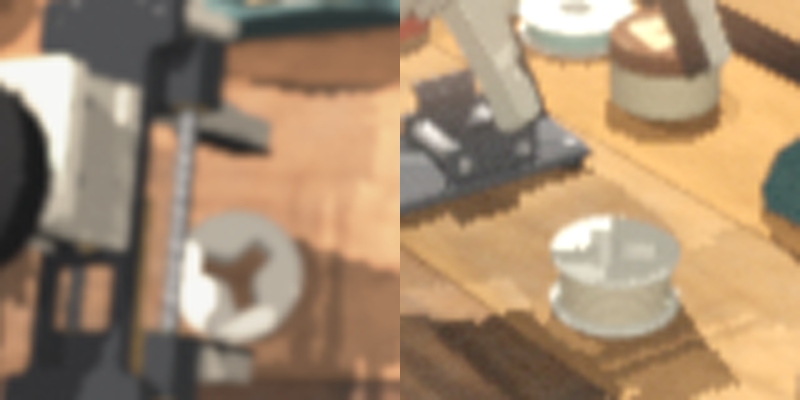

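The reel lies flat and free at top ≈(283,220), against a predicted (282,220) for (0.5095, 0.0597). The tool is tilted 42° with its fingers either side. Now the regrasp.

```bash
python3 -m pendant '[{"dx":0,"dy":-0.1,"dz":-4,"ax":0,"ay":0,"az":0,"grip":0},{"dx":0,"dy":-0.2,"dz":-3,"ax":0,"ay":0,"az":0,"grip":0},{"dx":0,"dy":-0.2,"dz":-2,"ax":0,"ay":0,"az":0,"grip":0},{"dx":0,"dy":0,"dz":-0.7,"ax":0,"ay":0,"az":0,"grip":0},{"dx":0,"dy":0,"dz":0,"ax":0,"ay":0,"az":0,"grip":0},{"dx":0,"dy":0,"dz":0,"ax":0,"ay":0,"az":0,"grip":0}]'
```

```text
time_s: 13.92
ee_pos: [0.5099, 0.055, 0.0154]
eef_rot: [-0.264, -0.629, 0.691, -0.24]
ft_force: [0.7, 0.7, 0.8]
grip_width: 0.0877
grasp_force: 0.0
```

```bash
python3 -m pendant '[{"dx":-0.05,"dy":-0.1,"dz":-0.4,"ax":0,"ay":0,"az":0,"grip":0},{"dx":0,"dy":0,"dz":-0.25,"ax":0,"ay":0,"az":0,"grip":0},{"dx":0,"dy":0,"dz":0,"ax":0,"ay":0,"az":0,"grip":0},{"dx":0,"dy":0,"dz":0,"ax":0,"ay":0,"az":0,"grip":0}]'
```

```text
time_s: 14.42
ee_pos: [0.509, 0.0537, 0.008]
eef_rot: [-0.265, -0.629, 0.691, -0.24]
ft_force: [-0.8, -0.4, 0.6]
grip_width: 0.0876
grasp_force: 0.0
```

```bash
python3 -m pendant '[{"dx":0,"dy":0,"dz":0,"ax":0,"ay":0,"az":0,"grip":0.3},{"dx":0,"dy":0,"dz":0,"ax":0,"ay":0,"az":0,"grip":0.3},{"dx":0,"dy":0,"dz":0,"ax":0,"ay":0,"az":0,"grip":0.3},{"dx":0,"dy":0,"dz":0,"ax":0,"ay":0,"az":0,"grip":0.6},{"dx":0,"dy":0,"dz":0,"ax":0,"ay":0,"az":0,"grip":0.6},{"dx":0,"dy":0,"dz":0,"ax":0,"ay":0,"az":0,"grip":0.6}]'
```

```text
time_s: 15.18
ee_pos: [0.5089, 0.0537, 0.0081]
eef_rot: [-0.265, -0.629, 0.691, -0.24]
ft_force: [0.8, -0.4, -0.3]
grip_width: 0.0616
grasp_force: 30.0
```

```bash
python3 -m pendant '[{"dx":0,"dy":0,"dz":0.5,"ax":0,"ay":0,"az":0,"grip":0.6},{"dx":0,"dy":0,"dz":1.5,"ax":0,"ay":0,"az":0,"grip":0.6},{"dx":0,"dy":0,"dz":4,"ax":0,"ay":0,"az":0,"grip":0.6},{"dx":0,"dy":0,"dz":4,"ax":0,"ay":0,"az":0,"grip":0.6},{"dx":0,"dy":0,"dz":4,"ax":0,"ay":0,"az":0,"grip":0.6},{"dx":0,"dy":0,"dz":0,"ax":0,"ay":0,"az":0,"grip":0.6}]'
python3 -m pendant '[{"dx":0,"dy":0,"dz":0,"ax":0.1564,"ay":-0.0148,"az":0,"grip":0.6},{"dx":0,"dy":0,"dz":0,"ax":0.1564,"ay":-0.0148,"az":0,"grip":0.6},{"dx":0,"dy":0,"dz":0,"ax":0.1564,"ay":-0.0148,"az":0,"grip":0.6},{"dx":0,"dy":0,"dz":0,"ax":0.1564,"ay":-0.0148,"az":0,"grip":0.6},{"dx":0,"dy":0,"dz":0,"ax":0.1564,"ay":-0.0148,"az":0,"grip":0.6},{"dx":0,"dy":0,"dz":0,"ax":0,"ay":0,"az":0,"grip":0.6},{"dx":0,"dy":0,"dz":0,"ax":0,"ay":0,"az":0,"grip":0.6}]'
python3 -m pendant '[{"dx":0,"dy":0,"dz":0,"ax":0.1564,"ay":-0.0148,"az":0,"grip":0.6},{"dx":0,"dy":0,"dz":0,"ax":0.1564,"ay":-0.0148,"az":0,"grip":0.6},{"dx":0,"dy":0,"dz":0,"ax":0.1564,"ay":-0.0148,"az":0,"grip":0.6},{"dx":0,"dy":0,"dz":0,"ax":0.1564,"ay":-0.0148,"az":0,"grip":0.6},{"dx":0,"dy":0,"dz":0,"ax":0.1564,"ay":-0.0148,"az":0,"grip":0.6},{"dx":0,"dy":0,"dz":0,"ax":0,"ay":0,"az":0,"grip":0.6},{"dx":0,"dy":0,"dz":0,"ax":0,"ay":0,"az":0,"grip":0.6}]'
python3 - <<'E'
from cell import r
from scipy.spatial.transform import Rotation as R
st=r.read_state();print(st["ee_pos"],st["qpos"],R.from_quat(st["eef_rot"],scalar_first=True).as_matrix().round(3))
E
```

```text
time_s: 15.92
ee_pos: [0.5101, 0.0548, 0.1513]
eef_rot: [-0.261, -0.629, 0.692, -0.24]
ft_force: [-0.7, 0.3, -2.2]
grip_width: 0.0617
grasp_force: 30.0
time_s: 16.8
ee_pos: [0.5086, 0.0531, 0.1479]
eef_rot: [0.019, -0.673, 0.74, 0.019]
ft_force: [-0.0, -0.3, -1.3]
grip_width: 0.0616
grasp_force: 30.0
time_s: 17.68
ee_pos: [0.5085, 0.0539, 0.1472]
eef_rot: [0.3, -0.615, 0.675, 0.275]
ft_force: [0.1, 0.2, -1.0]
grip_width: 0.0615
grasp_force: 30.0
[0.50854506 0.05390597 0.1472068 ] [-0.20480452  0.33754113 -0.20770655 -0.87522476 -1.29330402  0.48474682] [[-0.063 -0.996  0.067]
 [-0.666  0.092  0.74 ]
 [-0.743  0.003 -0.669]]
```

```bash
python3 -m pendant '[{"dx":0.6,"dy":3.2,"dz":0,"ax":0,"ay":0,"az":0,"grip":0.6},{"dx":0.6,"dy":3.3,"dz":0,"ax":0,"ay":0,"az":0,"grip":0.6},{"dx":0.6,"dy":3.3,"dz":0,"ax":0,"ay":0,"az":0,"grip":0.6},{"dx":0.6,"dy":3.3,"dz":-1,"ax":0,"ay":0,"az":0,"grip":0.6},{"dx":0.4,"dy":3.2,"dz":-2,"ax":0,"ay":0,"az":0,"grip":0.6},{"dx":0,"dy":0,"dz":-2,"ax":0,"ay":0,"az":0,"grip":0.6},{"dx":0,"dy":0,"dz":0,"ax":0,"ay":0,"az":0,"grip":0.6},{"dx":0,"dy":0,"dz":0,"ax":0,"ay":0,"az":0,"grip":0.6}]'
python3 - <<'E'
from cell import r
from h import *
t=r.grab_frame("top");s=r.grab_frame("scene");st=r.read_state()
from scipy.spatial.transform import Rotation as R
z=R.from_quat(st["eef_rot"],scalar_first=True).as_matrix()[:,2];c=st["ee_pos"]-.0092*z;print(st["ee_pos"],c)
a=np.radians(-5.4);X=np.array([np.cos(a),np.sin(a),0]);Y=np.array([-np.sin(a),np.cos(a),0]);th=np.linspace(0,2*np.pi,60)
def ov(f,u,v,w,h,k):
    im=crop(f,u,v,w,h,k)
    def pl(P,c,cl):
        q=((proj(f,P)-[u,v]+.5)*k).astype(int);cv2.polylines(im,[q],cl,c,1)
    for sy in(-.015,.015): pl(c+sy*Y+.031*(np.outer(np.cos(th),X)+np.outer(np.sin(th),[0,0,1])),(0,0,255),True)
    S=np.array([.5355,.210,0])
    for sx in(-.018,.018): pl(np.array([S+sx*X+yy*Y+[0,0,.023] for yy in(-.02,.02)]),(0,255,0),False)
    pl(np.array([S+i*X+j*Y+[0,0,.012] for i,j in((-.093,-.035),(.057,-.035),(.057,.035),(-.093,.035))]),(255,0,0),True)
    for sy in(-.02,.02): pl(np.array([S+i*X+sy*Y+[0,0,.037] for i in(-.018,.018)]),(0,255,255),False)
    return im
cv2.imwrite("pics/s1.png",np.hstack([ov(t,185,170,80,100,5),ov(s,185,135,80,100,5)]))
E
```

```text
time_s: 18.68
ee_pos: [0.5368, 0.2176, 0.0992]
eef_rot: [0.302, -0.616, 0.674, 0.274]
ft_force: [0.4, -0.5, -1.2]
grip_width: 0.0614
grasp_force: 30.0
[0.53727968 0.21694959 0.09935341] [0.5366371  0.21012644 0.10549114]
```

View pics/s1.png

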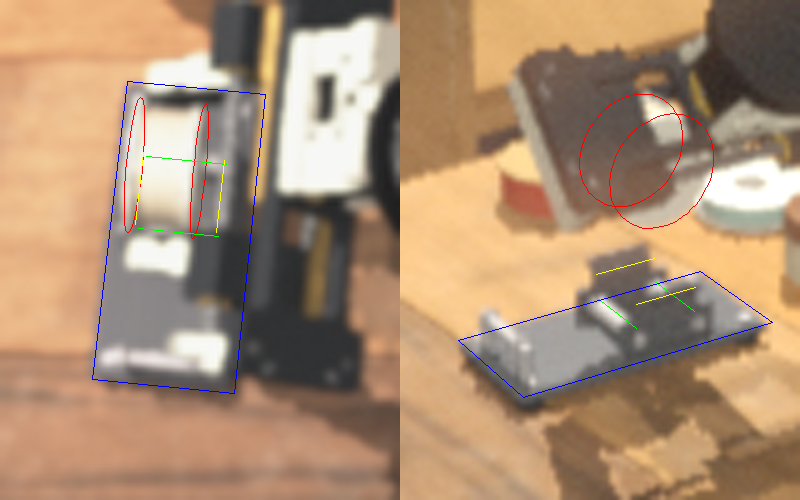

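The overlays agree with both views: base outline at top crop (93–265, 82–393), rods at about (180,160) and (178,233), and the reel within its predicted outline. Lowering.

```bash
python3 -m pendant '[{"dx":-0.1,"dy":0,"dz":-1,"ax":0,"ay":0,"az":0,"grip":0.6},{"dx":0,"dy":0,"dz":-1,"ax":0,"ay":0,"az":0,"grip":0.6},{"dx":0,"dy":0,"dz":-1,"ax":0,"ay":0,"az":0,"grip":0.6},{"dx":0,"dy":0,"dz":-1,"ax":0,"ay":0,"az":0,"grip":0.6},{"dx":0,"dy":0,"dz":0,"ax":0,"ay":0,"az":0,"grip":0.6},{"dx":0,"dy":0,"dz":0,"ax":0,"ay":0,"az":0,"grip":0.6}]'
```

```text
time_s: 19.52
ee_pos: [0.5361, 0.2167, 0.058]
eef_rot: [0.302, -0.615, 0.675, 0.275]
ft_force: [0.4, 0.8, -0.9]
grip_width: 0.0611
grasp_force: 30.0
```

Target TCP z is about 0.043. Free so far, so I'll ease down.

```bash
python3 -m pendant '[{"dx":0,"dy":0,"dz":-0.5,"ax":0,"ay":0,"az":0,"grip":0.6},{"dx":0,"dy":0,"dz":-0.4,"ax":0,"ay":0,"az":0,"grip":0.6},{"dx":0,"dy":0,"dz":-0.3,"ax":0,"ay":0,"az":0,"grip":0.6},{"dx":0,"dy":0,"dz":0,"ax":0,"ay":0,"az":0,"grip":0.6},{"dx":0,"dy":0,"dz":0,"ax":0,"ay":0,"az":0,"grip":0.6}]'
```

```text
time_s: 20.15
ee_pos: [0.536, 0.2167, 0.0461]
eef_rot: [0.302, -0.615, 0.675, 0.275]
ft_force: [-0.2, -0.2, -1.5]
grip_width: 0.0618
grasp_force: 30.0
```

```bash
python3 -m pendant '[{"dx":0,"dy":0,"dz":-0.1,"ax":0,"ay":0,"az":0,"grip":0.6},{"dx":0,"dy":0,"dz":-0.1,"ax":0,"ay":0,"az":0,"grip":0.6},{"dx":0,"dy":0,"dz":0,"ax":0,"ay":0,"az":0,"grip":0.6}]'
```

```text
time_s: 20.52
ee_pos: [0.5359, 0.2167, 0.044]
eef_rot: [0.302, -0.615, 0.675, 0.275]
ft_force: [-0.1, 0.2, -1.0]
grip_width: 0.0612
grasp_force: 30.0
```

```bash
python3 -m pendant '[{"dx":0,"dy":0,"dz":-0.06,"ax":0,"ay":0,"az":0,"grip":0.6},{"dx":0,"dy":0,"dz":0,"ax":0,"ay":0,"az":0,"grip":0.6},{"dx":0,"dy":0,"dz":0,"ax":0,"ay":0,"az":0,"grip":0.6}]'
```

```text
time_s: 20.9
ee_pos: [0.5361, 0.2168, 0.0437]
eef_rot: [0.302, -0.615, 0.675, 0.275]
ft_force: [-1.0, -0.8, 1.7]
grip_width: 0.0611
grasp_force: 30.0
```

```bash
python3 -m pendant '[{"dx":0,"dy":0,"dz":-0.06,"ax":0,"ay":0,"az":0,"grip":0.6},{"dx":0,"dy":0,"dz":0,"ax":0,"ay":0,"az":0,"grip":0.6},{"dx":0,"dy":0,"dz":0,"ax":0,"ay":0,"az":0,"grip":0.6}]'
```

```text
time_s: 21.28
ee_pos: [0.5361, 0.2168, 0.0436]
eef_rot: [0.302, -0.615, 0.675, 0.275]
ft_force: [-1.5, -0.5, 5.1]
grip_width: 0.0618
grasp_force: 30.0
```

Firm contact at reel centre z ≈ 0.0497, so it is on the rods. Releasing gently.

```bash
python3 -m pendant '[{"dx":0,"dy":0,"dz":0,"ax":0,"ay":0,"az":0,"grip":0.28},{"dx":0,"dy":0,"dz":0,"ax":0,"ay":0,"az":0,"grip":0.2},{"dx":0,"dy":0,"dz":0,"ax":0,"ay":0,"az":0,"grip":0},{"dx":0,"dy":0,"dz":0,"ax":0,"ay":0,"az":0,"grip":0},{"dx":0,"dy":0,"dz":0,"ax":0,"ay":0,"az":0,"grip":0}]'
python3 -m pendant '[{"dx":0,"dy":-0.7,"dz":0.7,"ax":0,"ay":0,"az":0,"grip":0},{"dx":-0.2,"dy":-2.2,"dz":2,"ax":0,"ay":0,"az":0,"grip":0},{"dx":-0.2,"dy":-3,"dz":2.7,"ax":0,"ay":0,"az":0,"grip":0},{"dx":-0.2,"dy":-3,"dz":2.7,"ax":0,"ay":0,"az":0,"grip":0},{"dx":-0.2,"dy":-4,"dz":3.6,"ax":0,"ay":0,"az":0,"grip":0},{"dx":-0.2,"dy":-4,"dz":3.6,"ax":0,"ay":0,"az":0,"grip":0},{"dx":0,"dy":-5,"dz":0,"ax":0,"ay":0,"az":0,"grip":0},{"dx":0,"dy":0,"dz":0,"ax":0,"ay":0,"az":0,"grip":0}]'
python3 - <<'E'
from cell import r
from h import *
t=r.grab_frame("top");s=r.grab_frame("scene")
cv2.imwrite("pics/e1.png",np.hstack([crop(t,185,170,75,100,5),crop(s,185,135,85,100,5)]))
cv2.imwrite("pics/e2.png",np.vstack([t["color"][100:384],s["color"][75:384]]))
E
```

```text
time_s: 21.9
ee_pos: [0.5359, 0.2167, 0.0428]
eef_rot: [0.302, -0.615, 0.675, 0.275]
ft_force: [-0.6, 0.7, 0.2]
grip_width: 0.0868
grasp_force: 0.0
time_s: 22.9
ee_pos: [0.5262, -0.0058, 0.1964]
eef_rot: [0.302, -0.614, 0.676, 0.274]
ft_force: [0.4, 0.8, -0.4]
grip_width: 0.0873
grasp_force: 0.0
```

View pics/e1.png

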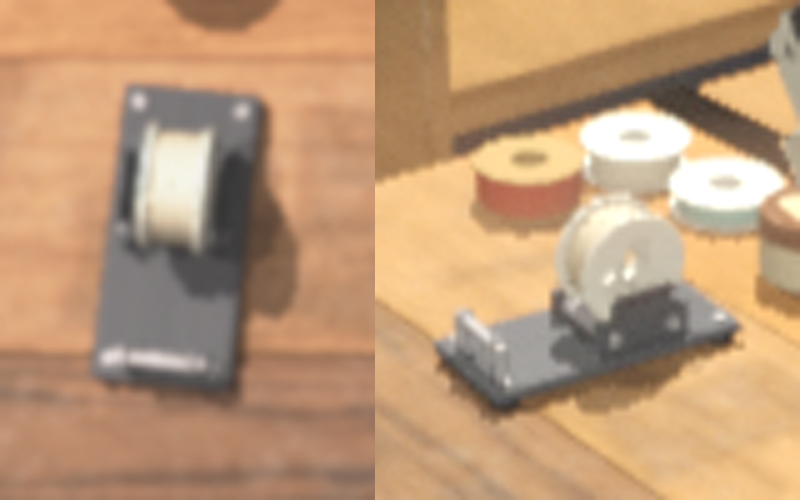

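View pics/e2.png

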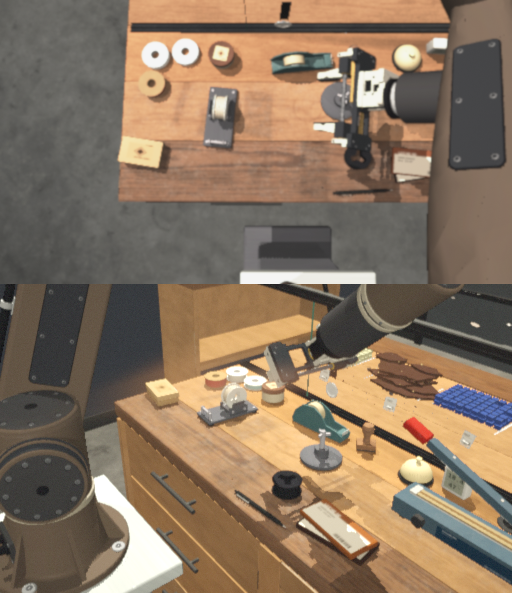

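The reel stands on edge on the rods between the cheeks: top crop (178,188), scene crop (625,255). The stand is empty, everything else is in place, and the arm is clear.

```bash
python3 -c "
from cell import r
print(r.close_job())"
```

```text
the job is handed in; nothing more can be done
None
```

The reel came off the stand without forcing, was laid flat on the worktop, let go and taken again, and now stands on the dispenser's two rods between the cheeks; nothing else looks disturbed in the final pictures, and I handed the job in just after 22.9 s (limit 72 s), verdict not shown.

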